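# Wind the extension screw out of a bottle jack and lay it in the drip tray

### The arm

A 6-joint arm with a two-finger parallel gripper is mounted at the origin on the work surface. World frame = base frame: x ahead of the robot, y to its left, z up, the work surface at z = 0. Lengths are in m, angles in rad, forces in N, time in s.
With the tool pointing down it reaches from about 0.375 to 0.925 m from the base axis. Payload 5.7 kg.
Tool frame: the origin (TCP) lies midway between the tips of the shut fingers; the grasp point (between the pads) lies 19 mm behind it; z points along the fingers, y is the line along which they close (so a half turn about z gives the same grasp; the last joint's range is limited). The gripper opens to 88 mm and grips with 3 to 60 N. Pads are 20 mm wide; open, the fingers measure 115 mm over their backs; the gripper's body (75 mm by 178 mm) begins 61 mm behind the grasp point.
Start: joints at [-1.232, 0.359, 1.51, -0, 1.272, -0.115], TCP at [0.263, -0.539, 0.223] pointing down, gripper open.
Joint ranges: [-2.97, 2.97], [-1.01, 2.36], [0.21, 2.38], [-0.96, 4.11], [0.2, 2.71], [-2.98, 2.98]. Speed limits (rad/s): [2.39, 2.39, 3.14, 3.14, 3.14, 3.14].

### API

Orientations are given as a unit quaternion [x, y, z, w].
In Python, from bench import move_ptp, servo_line, goto_joints, move_gripper, sleep, inverse_kinematics, capture, PlanningError, close_job, spot_in, silhouettes, current_clock, current_joint_pos, current_qvel, current_joint_torque, current_position, current_orientation, current_force, current_torque, current_finger_gap, current_grip_force gives the robot as it stands. Calls block until the motion is done:
- move_ptp(position, orientation): joint-space move of the TCP to a pose.
- servo_line(position, orientation=None, rate=0.15, contact_N=None): straight line of the TCP; orientation=None keeps the orientation; rate is the mean speed in m/s. With contact_N (N) it stops when the force on the tool has changed by that much, and returns True; else False.
- goto_joints(angles): joint-space move.
- move_gripper(opening): finger opening in m; the grip force is fixed at half the most; returns when the fingers have stopped.
- sleep(seconds).
- inverse_kinematics(position, orientation): joint angles nearest the present ones, or None.
- capture(name): name is "scene" or "top" or "wrist"; returns a dict with "image" (420x560x3 uint8, blue, green, red), "range_z" (420x560 float32, m along the optical axis (not along the pixel's ray), 0 where there is no reading), "intrinsics" (3x3 intrinsics, pixels), "R" (3x3) and "t" (3): a world point X has camera coordinates R X + t. Camera axes: x right, y down, z forward; pixel columns grow to the right and rows downward; lengths in m; the calibration is good to about 2 mm. A picture is of the moment at which its call begins.
A pose or a line that the arm cannot do raises PlanningError and nothing moves.
- close_job(): hands the job in; it is judged then, once.
Trained networks look in the newest picture that a camera, given by its name, has taken for a name from the list of things; names that differ only in an ending like _2 or _b are one class to them, and where a whole thing is asked for, a point or a joint stands for the part that bears it (a point fixed in the world has none). Each returns a list of dicts, best first, with "conf" (0 to 1); they miss things now and then, are a little off and sometimes report something else, mostly with a low value. They report only what shows in the picture. A call takes as long as a camera call. They do not tell look-alikes from the thing itself.
- spot_in(camera, query): "xy" ([column, row] in pixels, amid what is visible of it).
- silhouettes(camera, query): "region" (420x560 bool, what is visible of it) and "xy" ([column, row] in pixels, amid what is visible of it).
Readings, each from a call of its own:
- current_clock(): time.
- current_joint_pos(): joint angles.
- current_qvel(): joint speeds.
- current_joint_torque(): joint torques, N m.
- current_position(): TCP position.
- current_orientation(): TCP orientation.
- current_force(): force on the tool from outside, world axes, zero at the start.
- current_torque(): the same for the moment, N m.
- current_finger_gap(): finger opening in m.
- current_grip_force(): force on a finger pad.
Only numpy, scipy, OpenCV 4.12 (cv2) and the standard library are available. Lean on these libraries where they do the work, as an engineer would, in place of code of your own. Each camera call takes 0.05 s, during which the arm holds its last target. There are 200 camera calls.

### The job

Wind the extension screw out of the red bottle jack by its saddle until the thread lets go, lift it out, and lay it on its side in the drip tray ready for cleaning. Set it down gently, without dropping it or letting it topple over, and leave the other things on the bench where they are.

Things in the scene. Friction and masses are not known exactly. Their poses are not given: they have to be found in the camera images.
- jack: Red 12-tonne bottle jack on the bench, too heavy to move. Base 140 x 124 mm; round body 96 mm wide to 150 mm high; dark hexagonal nut 86 mm across flats to 170 mm; then the bare ram, 44 mm wide, to 190 mm. Pump and handle socket (up to 130 mm high) stick out 120 mm on its +x side. Origin: centre of the underside; z up.
- jack_mouth (a point): Centre of the ram's open mouth, 190 mm above the bench; z is the thread's axis. Bore 32 mm wide, 40 mm deep, threaded just below the mouth. The screw starts with one and a half turns to go until it can be pulled out; pulled before that, it holds. Once free, its foot is still about 23 mm deep in the bore and is lifted straight up.
- screw: The jack's extension screw: steel, 105 mm long, 0.4 to 0.7 kg, loose; it starts upright in the ram, wound up most of the way, saddle 56 mm clear of the ram. Origin: centre of the flat foot; z from foot to saddle. Thread 30 mm wide (root 24), right-handed: counter-clockwise from above it comes out, rising 6 mm a turn; 1.3 mm end play, light to turn (under 0.1 N m), stays where left.
- saddle (a point): Middle of the screw's saddle, the round dark head with a serrated face and milled rim, 44 mm in diameter and 17 mm thick, the place to hold it. The point is on the axis, 96.5 mm from the foot and 8.5 mm below the top face.
- foot (a point): Centre of the screw's flat foot, 24 mm wide with a small chamfer, unthreaded up to 14 mm; same point as the screw's origin. Upright on the foot on a level surface the screw stands by itself and bears about 10 degrees of lean. Lying, it rests on the saddle's rim and the thread, its axis rising about 5 degrees to the saddle.
- tray: Bright folded-steel drip tray, 210 x 260 mm outside (x by y) with an 8 mm rim, 20 mm high, walls and floor 3 mm thick, fixed to the bench. Origin: centre of the underside; x and y along its sides.
- tray_floor (a point): Centre of the tray's inner floor, 3 mm above the bench; axes along the tray's sides. Inside it measures 204 mm along x and 254 mm along y, with walls 17 mm above the floor.
- wheel_nut_a: Bystander: loose bright wheel nut, 24 mm across, 34 mm high, standing on the bench. Origin: centre of the underside.
- wheel_nut_b: Bystander: loose rusty wheel nut, 24 mm across, 34 mm high, standing on the bench. Origin: centre of the underside.
- socket: Bystander: black impact socket, 33 mm in diameter, 60 mm high, standing. Origin: centre of the underside.
- grease_tin: Bystander: yellow grease tin, 76 mm in diameter, 75 mm high, standing. Origin: centre of the underside.
Not all that is in view belongs to the job. Leave any green look-alike of the jack alone.

How it is judged:
On the way:
1. the screw is unscrewed and lifted clear of the jack's mouth (z of foot in the frame of jack_mouth above 0.005 m), for 0.1 s.
At the end, for the whole second after the job is handed in: The screw lies on its side in the tray (its axis within about 13 degrees of level), both its ends inside the walls and down on the floor (saddle centre less than 30 mm, foot centre less than 22 mm above it), at rest and released (angle between screw's own z axis and vertical between 1.35 and 1.8 rad and x of saddle in the frame of tray_floor between -0.103 and 0.103 m and y of saddle in the frame of tray_floor between -0.128 and 0.128 m and x of foot in the frame of tray_floor between -0.103 and 0.103 m and y of foot in the frame of tray_floor between -0.128 and 0.128 m and z of saddle in the frame of tray_floor below 0.03 m and z of foot in the frame of tray_floor below 0.022 m and linear speed of screw below 0.02 m/s and angular speed of screw below 0.3 rad/s); the robot touches nothing.
It fails at once if the screw is dropped or let topple (it whirls over faster than 9 rad/s) (angular speed of screw above 9 rad/s).
It fails at once if another thing on the bench is shifted by more than 30 mm (distance of any of wheel_nut_a, wheel_nut_b, socket, grease_tin from where it was at the start of the episode above 0.03 m).
It also fails if it takes over 72 s, if anything falls off the work surface, if the arm or the gripper's body presses on something with over 40 N, if the wrist force passes 120 N, or if a joint passes its speed limit or range.

## Working session

There is one attempt and no reset: what is moved stays moved. The work goes in short steps, each a Python script; the robot and the scene stay as the last script left them, time stands still between calls to the robot, and variables do not carry over. Pictures are saved under pics/ and viewed, at most 10 in all, crops included, and the job is handed in when it is done.

```bash
ls; mkdir -p pics
cat > h.py <<'E'
import numpy as np, cv2
from bench import *
def pt(c,uv,z=None):
    K,R,t=c["intrinsics"],c["R"],c["t"]
    ray=np.linalg.inv(K)@np.array([uv[0],uv[1],1.]); o=-R.T@t; d=R.T@ray
    if z is None:
        s=c["range_z"][int(round(uv[1])),int(round(uv[0]))]
    else: s=(z-o[2])/d[2]
    return o+s*d
def cloud(c,mask):
    v,u=np.nonzero(mask&(c["range_z"]>0)); s=c["range_z"][v,u]
    p=np.linalg.inv(c["intrinsics"])@np.vstack([u,v,np.ones(len(u))])*s
    return (c["R"].T@(p-c["t"][:,None])).T
E
python3 - <<'E'
from h import *
print(current_clock())
ims=[]
for cam in ("scene","top"):
    c=capture(cam); ims.append(c["image"])
    for q in ("jack","screw","tray","wheel_nut_a","socket","grease_tin"):
        for d in silhouettes(cam,q):
            if d["conf"]<.2: continue
            P=cloud(c,d["region"])
            if len(P): print(cam,q,round(d["conf"],2),np.round(d["xy"]),"lo",P.min(0).round(3),"hi",P.max(0).round(3),"med",np.median(P,0).round(3))
cv2.imwrite("pics/a.png",ims[0]);cv2.imwrite("pics/b.png",ims[1])
E
```

```text
pics
0.0
scene jack 0.63 [334. 198.] lo [ 0.284  0.138 -0.004] hi [0.614 0.527 0.191] med [0.521 0.186 0.089]
scene jack 0.63 [108. 247.] lo [-0.055 -0.359 -0.005] hi [ 0.387 -0.127  0.191] med [ 0.305 -0.295  0.095]
scene screw 0.76 [335. 135.] lo [0.234 0.191 0.002] hi [0.512 0.574 0.264] med [0.496 0.206 0.238]
scene tray 0.87 [203. 336.] lo [ 0.433 -0.408 -0.004] hi [ 0.781 -0.098  0.137] med [ 0.585 -0.266  0.003]
scene wheel_nut_a 0.68 [249. 240.] lo [ 0.424 -0.025  0.001] hi [ 0.445 -0.003  0.035] med [ 0.438 -0.017  0.021]
scene wheel_nut_a 0.62 [200. 335.] lo [ 0.433 -0.407 -0.004] hi [ 0.782 -0.1    0.136] med [ 0.585 -0.266  0.003]
scene wheel_nut_a 0.41 [282. 261.] lo [ 0.525 -0.019 -0.   ] hi [0.546 0.004 0.035] med [ 0.537 -0.01   0.023]
scene socket 0.71 [328. 279.] lo [ 0.652 -0.009  0.001] hi [0.685 0.024 0.061] med [ 0.673 -0.001  0.041]
scene grease_tin 0.58 [361. 302.] lo [ 0.693 -0.05  -0.004] hi [0.792 0.102 0.08 ] med [ 0.764 -0.03   0.063]
top jack 0.7 [369. 302.] lo [ 0.181 -0.37  -0.007] hi [ 0.387 -0.201  0.196] med [ 0.282 -0.257  0.118]
top jack 0.68 [196. 223.] lo [ 0.41   0.143 -0.005] hi [0.613 0.296 0.265] med [0.489 0.2   0.103]
top screw 0.6 [180. 217.] lo [0.469 0.193 0.185] hi [0.51  0.235 0.268] med [0.488 0.214 0.262]
top tray 0.79 [356. 191.] lo [ 0.456 -0.408 -0.009] hi [ 0.717 -0.104  0.029] med [ 0.584 -0.257  0.004]
top wheel_nut_a 0.48 [274. 210.] lo [ 0.521 -0.014  0.009] hi [0.541 0.007 0.038] med [ 0.531 -0.002  0.031]
top wheel_nut_a 0.33 [357. 194.] lo [ 0.456 -0.408 -0.007] hi [ 0.721 -0.104  0.029] med [ 0.584 -0.257  0.004]
top grease_tin 0.8 [273. 134.] lo [ 0.713 -0.05  -0.004] hi [0.806 0.028 0.084] med [ 0.744 -0.008  0.073]
```

View pics/a.png

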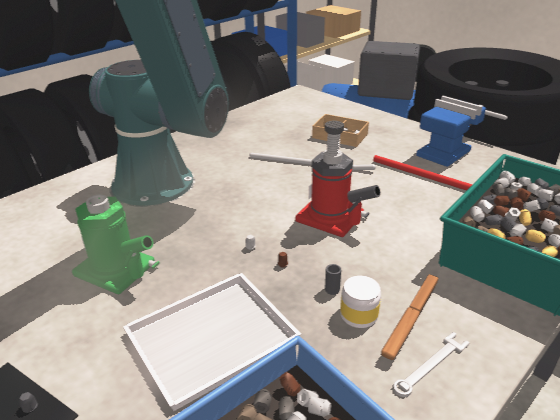

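View pics/b.png

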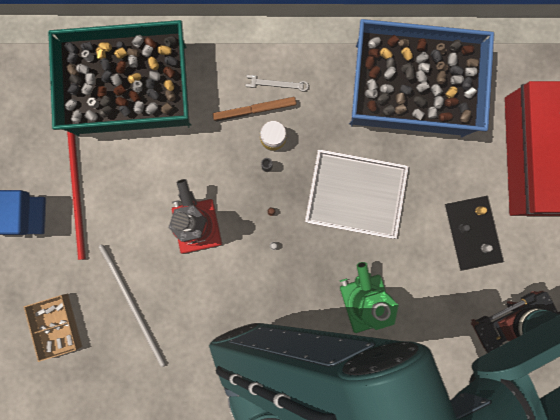

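Red jack at top-view px (196,223), with the screw saddle at (180,217). The tray is at px (357,194) and the green jack is a decoy. Next I'll fit the tray, check IK for a tilted regrasp, and look with the wrist camera.

```bash
cat >> h.py <<'E'
from scipy.spatial.transform import Rotation as Rot
def ori(psi,phi=0.):
    # tool down, then tilted by phi about its closing axis; heading psi of the tool x axis
    return Rot.from_euler('z',psi)*Rot.from_euler('y',phi)*Rot.from_euler('x',np.pi)
def tcp_for(g,R,depth=0.019):   # TCP so that point g lies 'depth' behind it
    return np.asarray(g)+R.apply([0,0,depth])
E
python3 - <<'E'
from h import *
c=capture("top")
d=silhouettes("top","tray")[0]; P=cloud(c,d["region"]); rim=P[P[:,2]>0.012]
print("rim",len(rim),cv2.minAreaRect((rim[:,:2]*1000).astype(np.float32)), cv2.minAreaRect((P[:,:2]*1000).astype(np.float32)))
S=np.array([.489,.214,.264]); T=np.array([.585,-.257,.10])
for phi in (45,50,55):
  ok=[]
  for psi in range(0,360,20):
    R=ori(np.radians(psi),np.radians(phi)); qs=[inverse_kinematics(tcp_for(S+[0,0,dz],R,.014),R.as_quat()) for dz in (0,.08)]
    if all(q is not None for q in qs): ok.append((psi,np.round(qs[0],2).tolist()))
  print("jack",phi,ok)
print("tray")
for psi in range(0,360,20):
    r=[]
    for phi,z in ((50,.10),(20,.09),(-10,.06),(-35,.026)):
        R=ori(np.radians(psi),np.radians(phi)); q=inverse_kinematics(tcp_for([T[0],T[1],z],R,.014),R.as_quat()); r.append(None if q is None else np.round(q,2).tolist())
    if None not in r: print(psi,r)
# vertical wrist range at jack
for psi in range(-180,180,20):
    R=ori(np.radians(psi)); q=inverse_kinematics(tcp_for(S,R),R.as_quat()); print(psi,None if q is None else np.round(q[3:],2).tolist(),end=' ')
R=ori(np.pi/2*0); move_ptp(tcp_for(S+[-.0,-0.0,.15],R),inverse_kinematics and R.as_quat())
w=capture("wrist"); cv2.imwrite("pics/w.png",w["image"]); print(current_clock(),-w["R"].T@w["t"],current_position())
for d in silhouettes("wrist","screw"):
    P=cloud(w,d["region"]); 
    if len(P): print(d["conf"],d["xy"],P.min(0),P.max(0)); top=P[P[:,2]>P[:,2].max()-.008]; print(len(top),top.min(0),top.max(0),cv2.minEnclosingCircle((top[:,:2]*1000).astype(np.float32)))
E
```

```text
rim 939 ((583.5533447265625, -253.83621215820312), (270.6893005371094, 220.63198852539062), 79.31366729736328) ((586.4428100585938, -257.7184753417969), (278.64434814453125, 228.48947143554688), 79.00733947753906)
jack 45 [(0, [0.19, 0.68, 1.15, 0.15, 2.09, 1.78]), (20, [0.3, 0.7, 1.1, -0.04, 2.12, 1.52]), (40, [0.42, 0.69, 1.12, -0.23, 2.08, 1.26]), (60, [0.53, 0.65, 1.2, -0.39, 1.97, 1.02]), (80, [0.62, 0.59, 1.33, -0.53, 1.81, 0.83]), (100, [0.71, 0.5, 1.49, -0.66, 1.61, 0.66]), (120, [0.76, 0.4, 1.67, -0.78, 1.38, 0.52]), (140, [0.78, 0.28, 1.86, -0.9, 1.11, 0.37]), (260, [-0.25, 0.24, 1.93, 0.85, 1.21, 2.65]), (280, [-0.21, 0.36, 1.74, 0.72, 1.44, 2.51]), (300, [-0.13, 0.46, 1.56, 0.6, 1.65, 2.37]), (320, [-0.03, 0.56, 1.39, 0.47, 1.84, 2.21]), (340, [0.08, 0.63, 1.24, 0.32, 1.99, 2.02])]
jack 50 [(0, [0.18, 0.73, 1.11, 0.17, 2.16, 1.79]), (20, [0.31, 0.75, 1.06, -0.04, 2.2, 1.52]), (40, [0.43, 0.74, 1.08, -0.25, 2.16, 1.25]), (60, [0.54, 0.7, 1.17, -0.43, 2.04, 1.02]), (80, [0.65, 0.63, 1.31, -0.58, 1.87, 0.84]), (100, [0.74, 0.54, 1.48, -0.71, 1.66, 0.7]), (120, [0.8, 0.44, 1.
[... 2724 characters left out ...]
]
-180 [0.0, 1.28, -1.29] -160 [0.0, 1.28, -1.64] -140 [0.0, 1.28, -1.99] -120 [0.0, 1.28, -2.33] -100 [0.0, 1.28, -2.68] -80 None -60 [-0.0, 1.28, 2.9] -40 [-0.0, 1.28, 2.55] -20 [-0.0, 1.28, 2.2] 0 [-0.0, 1.28, 1.85] 20 [-0.0, 1.28, 1.5] 40 [-0.0, 1.28, 1.16] 60 [-0.0, 1.28, 0.81] 80 [-0.0, 1.28, 0.46] 100 [-0.0, 1.28, 0.11] 120 [0.0, 1.28, -0.24] 140 [0.0, 1.28, -0.59] 160 [0.0, 1.28, -0.94] 3.6833 [0.55741033 0.21344436 0.55781846] [0.48924463 0.21343412 0.39475886]
0.8 [279.6, 201.3] [0.46803356 0.19484596 0.18106002] [0.51228103 0.23847692 0.2662842 ]
2307 [0.46803356 0.19484596 0.25832803] [0.51225296 0.23847692 0.2662842 ] ((489.8273620605469, 216.51754760742188), 22.534626007080078)
```

View pics/w.png

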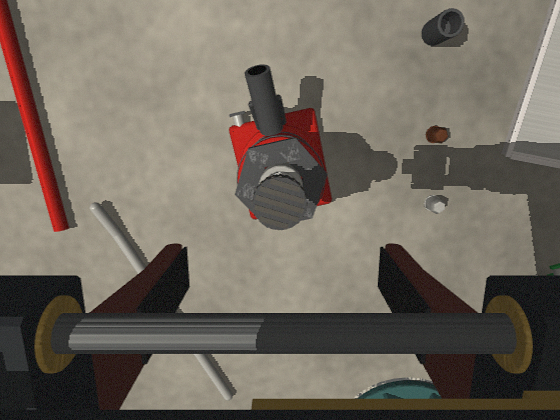

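Wrist view: the saddle is centred at px (280,201), world (0.490, 0.2165), top at about 0.263, and the way around it is clear. I'll start unwinding.

```bash
cat >> h.py <<'E'
XY=np.array([.4898,.2155])
def vq(psi,z):
    R=ori(np.radians(psi)); p=[*XY,z]
    R0=ori(np.radians(100)); q=np.array(inverse_kinematics(p,R0.as_quat()))
    q[5]-=np.radians(psi-100); return q
def stroke(z0,a=-45,b=245,n=6):
    for k in range(1,n+1):
        psi=a+(b-a)*k/n; goto_joints(vq(psi,z0+.006*(psi-a)/360))
        print(k,current_clock(),current_finger_gap(),np.round(current_force(),1),round(float(current_torque()[2]),2))
E
python3 - <<'E'
from h import *
z=.2355
goto_joints(vq(-45,.31))
servo_line([*XY,z],rate=.12)
print(current_position(),current_force()); move_gripper(.03)
print(current_clock(),current_finger_gap(),current_grip_force(),current_force())
stroke(z)
E
```

```text
[0.49044783 0.21570251 0.23626072] [-0.30723172  0.12522575  0.43351527]
6.0333 0.043566026972685884 29.999995529651642 [ 1.22126058 -0.22442042  0.64894233]
1 6.8583 0.043044852181988856 [-0.9  2.1  0.1] 0.02
2 7.6833 0.043414503446516865 [-2.9  4.6  2.2] -0.03
3 8.5083 0.04334572698660709 [-4.7  2.8  3.7] -0.02
4 9.3333 0.04313452649612199 [-4.3 -1.1  2.7] -0.02
5 10.1583 0.043411414201084145 [-3.9 -0.2  1.5] -0.03
6 10.9833 0.04338074466537419 [-4.4 -0.2  2.3] 0.04
```

Run:
```python
from h import *
z=.2355+.0048
move_gripper(.07); goto_joints(vq(100,z)); goto_joints(vq(-45,z)); move_gripper(.03)
print(current_finger_gap(),current_force())
stroke(z)
p=current_position()
print(servo_line([p[0],p[1],p[2]+.006],rate=.02,contact_N=12),current_position()-p,current_force(),current_clock())
```

```text
0.04349076222260321 [ 0.00372456  0.25755815 -0.12527135]
1 17.2833 0.04300855849724486 [-0.6  2.9 -1. ] 0.03
2 18.1083 0.0435297188142917 [-3.2  3.6  1.9] -0.01
3 18.9333 0.043299875514590476 [-5.3  0.9  3.3] -0.04
4 19.7583 0.04329995136662313 [-3.9 -0.4  2.3] 0.0
5 20.5833 0.043194490999720836 [-3.2 -0.1  0.9] -0.01
6 21.4083 0.04351081241847964 [-2.5  0.4  0.6] -0.06
False [ 6.61354320e-05 -9.39740776e-06  5.88143371e-03] [-1.46912644  0.29220632 -4.4885474 ] 21.85
```

The screw is free: it lifted 6 mm with only 4.5 N of weight. I'll lower it, release, and regrasp tilted.

Run:
```python
from h import *
p=current_position(); servo_line([p[0],p[1],p[2]-.006],rate=.03); print(current_force())
move_gripper(.08); servo_line([p[0],p[1],p[2]+.06],rate=.15)
R=ori(np.radians(60),np.radians(50)); S=np.array([*XY,.264])
move_ptp(tcp_for(S,R,.014)-R.apply([0,0,.11]),R.as_quat())
w=capture("wrist"); cv2.imwrite("pics/w2.png",w["image"])
for d in silhouettes("wrist","screw"):
    P=cloud(w,d["region"]);
    if len(P)<50: continue
    top=P[P[:,2]>np.percentile(P[:,2],99)-.017]
    print(d["conf"],d["xy"],np.percentile(P[:,2],[95,99]),cv2.minEnclosingCircle((top[:,:2]*1000).astype(np.float32)))
print(current_clock())
```

```text
[-2.70916944  0.33601421  0.08167677]
0.68 [328.2, 136.4] [0.03509357 0.03596348] ((434.702880859375, -7.459672927856445), 9.722694396972656)
0.64 [281.2, 187.9] [0.27400369 0.27436817] ((490.5661315917969, 216.99339294433594), 22.9875431060791)
26.45
```

View pics/w2.png

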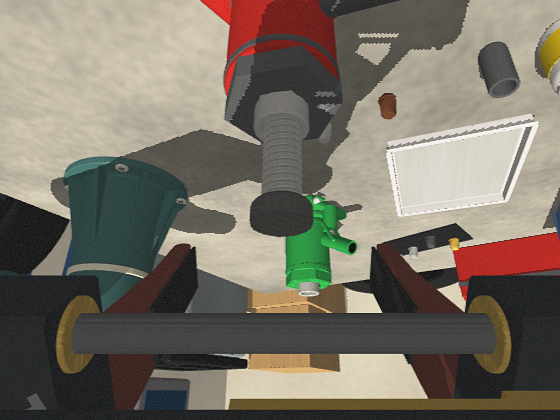

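The screw stands upright at px (281,205), centred between the fingers, with saddle z about 0.265. Now grasp, lift and carry.

Run:
```python
from h import *
R=ori(np.radians(60),np.radians(50)); S=np.array([.4902,.2162,.2648])
print(servo_line(tcp_for(S,R,.014),R.as_quat(),rate=.1,contact_N=15))
move_gripper(.03); print(current_finger_gap(),current_grip_force(),current_force(),current_clock())
print(servo_line(tcp_for(S+[0,0,.03],R,.014),R.as_quat(),rate=.05,contact_N=20),current_force())
servo_line(tcp_for(S+[0,0,.06],R,.014),R.as_quat(),rate=.1)
h=np.array([np.cos(np.pi/3),np.sin(np.pi/3),0]); C=np.array([.584,-.255,.003])
F=C+.048*h   # foot goal
servo_line(tcp_for([F[0],F[1],.32],R,.014),R.as_quat(),rate=.16)
servo_line(tcp_for([F[0],F[1],.0965+.003+.02],R,.014),R.as_quat(),rate=.12)
print(current_clock(),current_finger_gap(),current_force())
w=capture("wrist")["image"]; c=capture("scene"); cv2.imwrite("pics/w3.png",np.hstack([w[:,100:460],c["image"][100:,60:460][:320].copy() if 0 else cv2.resize(c["image"][120:400,80:360],(420,420))]))
for d in silhouettes("scene","screw")[:1]:
    P=cloud(c,d["region"]); print(d["conf"],P.min(0),P.max(0))
```

```text
False
0.04338942953249601 30.00003308057785 [-0.40824544 -0.40777312  1.12735894] 28.35
False [-0.69586589 -0.4668125  -5.54031222]
34.3 0.04306192591278332 [ 0.44411236 -0.28869722 -5.62528045]
0.61 [ 0.50311696 -0.23886697  0.00071665] [ 0.63427067 -0.16652784  0.13052013]
```

View pics/w3.png

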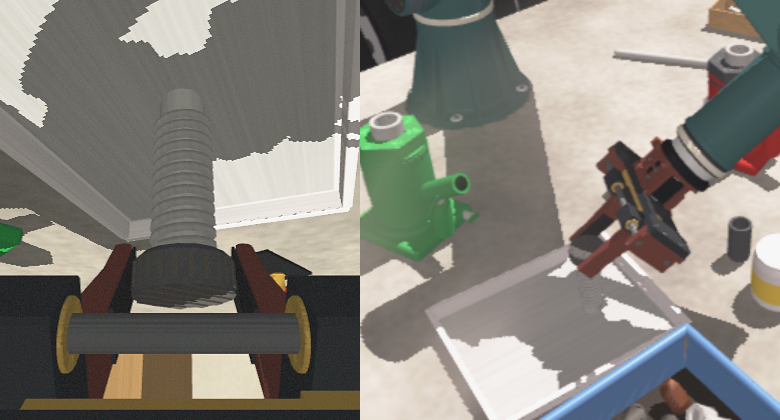

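The screw hangs upright in the grip over the tray, foot at px (180,95) in the left half. Next: touch down, lay it over about the foot edge, release.

Run:
```python
from h import *
h=np.array([np.cos(np.pi/3),np.sin(np.pi/3),0]); C=np.array([.584,-.255,.003]); F=C+.048*h
R=ori(np.radians(60),np.radians(50)); Z=np.array([0,0,1.])
hit=servo_line(tcp_for([F[0],F[1],.0965-.004],R,.014),R.as_quat(),rate=.02,contact_N=3)
s=current_position()-R.apply([0,0,.014]); fl=s[2]-.0965
print(hit,"floor est",fl,current_force(),current_clock())
fl=np.clip(fl,0,.006)+.0007
prof=np.array([[0,.012],[.014,.015],[.088,.022],[.105,.022]])
n=12
for k in range(1,n+1):
    th=np.radians(85.*k/n)
    zf=fl+max(r*np.sin(th)-x*np.cos(th) for x,r in prof)
    foot=F-.012*h+.012*h*np.cos(th); foot[2]=zf
    S=foot+.0965*(-np.sin(th)*h+np.cos(th)*Z)
    Rk=ori(np.radians(60),np.radians(50)-th)
    st=servo_line(tcp_for(S,Rk,.014),Rk.as_quat(),rate=.035,contact_N=25)
    print(k,st,round(current_clock(),2),np.round(current_force(),1),round(current_finger_gap(),4))
    if st: break
w=capture("wrist")["image"]; c=capture("scene"); cv2.imwrite("pics/w4.png",np.hstack([w[:,100:460],cv2.resize(c["image"][120:400,80:360],(420,420))]))
```

```text
True floor est 0.004229094798452737 [1.24300157 0.27493856 6.60311769] 35.3667
1 False 35.83 [ 0.1 -0.6 -6.1] 0.0436
2 False 36.29 [ 0.8  0.7 -5.7] 0.0432
3 False 36.75 [ 0.7 -0.2 -5.9] 0.0437
4 False 37.21 [ 0.8  0.3 -5.1] 0.0438
5 False 37.67 [ 1.1  0.  -5. ] 0.0431
6 False 38.12 [-0.2  0.8 -5.8] 0.0437
7 False 38.58 [ 0.6 -0.7 -6. ] 0.0434
8 False 39.04 [ 0.1 -0.9 -5.8] 0.0433
9 False 39.5 [ 0.3 -0.3 -5.4] 0.0431
10 False 39.96 [-0.1 -0.  -4.8] 0.0432
11 False 40.42 [-0.2  0.2 -5.5] 0.0432
12 False 40.81 [ 0.3  0.6 -6. ] 0.0433
```

View pics/w4.png

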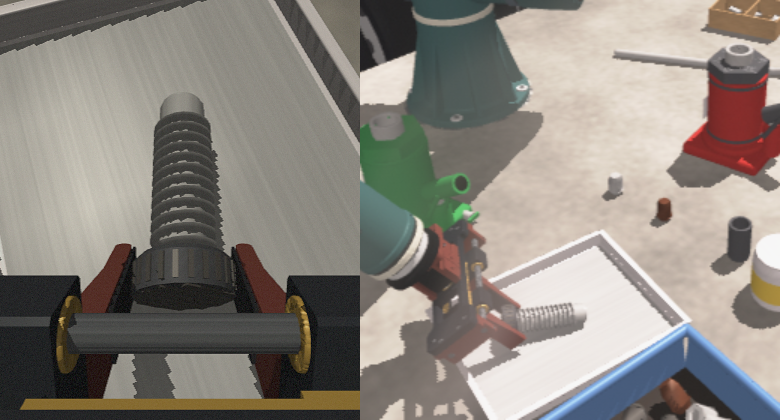

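The screw now lies in the grip just above the floor, foot at px (180,105) in the left half. I'll lower to contact, release and back off.

Run:
```python
from h import *
p=current_position(); R=Rot.from_quat(current_orientation())
print(servo_line(p-[0,0,.006],rate=.01,contact_N=4),current_position()-p,current_force())
move_gripper(.07); print(current_finger_gap())
p=current_position(); servo_line(p-R.apply([0,0,.12]),rate=.1); sleep(.3)
w=capture("wrist"); c=capture("scene"); cv2.imwrite("pics/w5.png",np.hstack([w["image"][:,100:460],cv2.resize(c["image"][120:400,80:360],(420,420))]))
for n,c in (("wrist",w),("scene",c)):
    for d in silhouettes(n,"screw")[:1]:
        P=cloud(c,d["region"]); print(n,d["conf"],np.percentile(P,[2,98],axis=0).round(3))
print(current_clock(),current_force())
```

```text
True [ 7.89478283e-05 -8.41465459e-05 -2.04749585e-03] [-0.89111201 -0.87672818  6.10352572]
0.06985541385308788
wrist 0.85 [[ 0.538 -0.32   0.014]
 [ 0.605 -0.225  0.048]]
scene 0.76 [[ 0.528 -0.321  0.001]
 [ 0.609 -0.223  0.047]]
43.7 [ 0.27569617 -0.0477488   0.36751044]
```

View pics/w5.png

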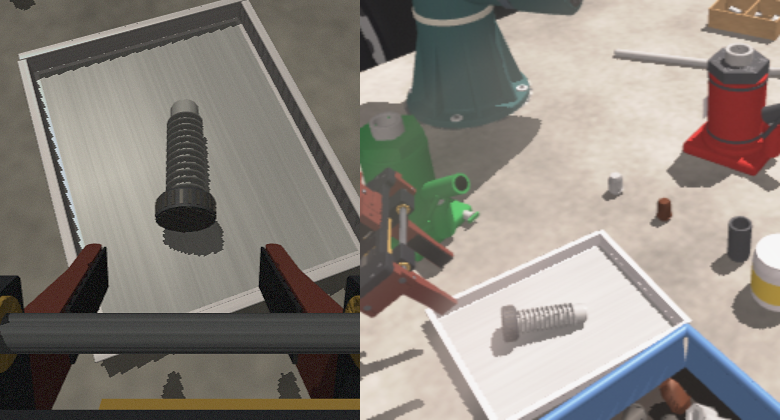

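The screw lies on its side in the middle of the tray (px (185,165)), with the gripper clear of it.

```bash
python3 -c "
from bench import *
print(close_job())"
```

```text
the job is handed in; nothing more can be done
None
```

The extension screw is wound out of the red jack and lying on its side in the middle of the drip tray, released and clear of the gripper; the job was handed in at about 44 s, and no verdict was returned.

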